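# Load a swing-out centrifuge rotor, tubes sorted by length

## Task

The mixed tubes in the white rack are due for spinning: load them into the four buckets of the centrifuge rotor on its stand, one tube to a bucket, the two long tubes in the deep round-rimmed buckets and the two short tubes in the shallow square-flanged ones, so that like faces like and the rotor is balanced. Stand each tube right down on the bottom of its bucket and keep the tubes upright on the way. Leave the specimen cup and the vial that stand nearby where they are.

Things in the scene. Friction and masses are not known exactly. Their poses are not given: they have to be found in the camera images.
- long_tube_a: Long tube with a tan cap, 122 mm overall; barrel 14 mm, cap 20 mm across over the top 24 mm (grasp it there). Origin: centre of the underside, z up along the tube. About 11 g. All tubes start upright in a fixed white rack, 223 x 73 mm, 70 mm high: square 17 mm cells, floor 4 mm thick, tubes zigzag 67 mm apart in any order.
- long_tube_b: Long tube with a green cap, 115 mm overall; barrel 13 mm, cap 20 mm across over the top 24 mm (grasp it there). Origin: centre of the underside, z up along the tube. About 11 g. Shuffled with the other tubes in the rack; tell long from short by height, not by cap colour.
- short_tube_a: Short tube with a blue cap, 98 mm overall; barrel 13 mm, cap 20 mm across over the top 20 mm (grasp it there). Origin: centre of the underside, z up along the tube. About 11 g. Shuffled with the other tubes in the rack; tell long from short by height, not by cap colour.
- short_tube_b: Short tube with a purple cap, 98 mm overall; barrel 13 mm, cap 20 mm across over the top 20 mm (grasp it there). Origin: centre of the underside, z up along the tube. About 11 g. Shuffled with the other tubes in the rack; tell long from short by height, not by cap colour.
- deep_bucket_a: DEEP steel bucket, round rim 41 mm across. Bore 27 mm, flaring to 34 mm at the mouth; dished cushion at the bottom. Origin: on the bucket's axis at trunnion height, 72 mm above the bench; z up, x away from the hub. Rim 26 mm above the origin, inner floor 58 mm below it. Hangs on trunnions: swings outward if pushed, and back by its weight. A long tube ends 31 to 38 mm above the rim.
- deep_bucket_b: The other DEEP bucket, like deep_bucket_a (same origin, sizes), facing it across the hub. The rotor is a fixed aluminium cross on a stand, turned any way: four T-shaped arms at 72 mm height, buckets hung between them 80 mm out from the hub's axis; the dark nut on the hub tops out 107 mm above the bench.
- shallow_bucket_a: SHALLOW steel bucket, square flange 51 mm across round its mouth. Bore 27 mm, flaring to 34 mm at the mouth; dished cushion at the bottom. Origin: on the bucket's axis at trunnion height, 72 mm above the bench; z up, x away from the hub. Rim 18 mm above the origin, inner floor 42 mm below it. Hangs on trunnions and swings like the deep ones. A short tube in it stands 38 mm above the rim.
- shallow_bucket_b: The other SHALLOW bucket, like shallow_bucket_a (same origin, sizes), facing it across the hub; the shallow pair sits a quarter turn from the deep pair, 113 mm from each deep bucket.
- specimen_cup: Bystander, not to be disturbed: white lidded specimen cup with a blue lid, 61 mm across, 66 mm high, standing to the right of the rotor. Origin: centre of the underside.
- vial: Bystander, not to be disturbed: small brown injection vial with a red cap, 23 mm across, 46 mm high, standing near the front edge between rack and rotor. Origin: centre of the underside.

How it is judged:
At the end, for the whole second after the job is handed in: Each long tube stands in a deep bucket and each short tube in a shallow bucket, one tube per bucket: tube foot within 12 mm of the bucket's axis either way and within 12 mm of its inner floor, tube leaning less than 20 degrees, buckets hanging within 11 degrees of upright, all at rest and released ((((x of long_tube_a in the frame of deep_bucket_a between -0.012 and 0.012 m and y of long_tube_a in the frame of deep_bucket_a between -0.012 and 0.012 m and z of long_tube_a in the frame of deep_bucket_a between -0.062 and -0.046 m) and (x of long_tube_b in the frame of deep_bucket_b between -0.012 and 0.012 m and y of long_tube_b in the frame of deep_bucket_b between -0.012 and 0.012 m and z of long_tube_b in the frame of deep_bucket_b between -0.062 and -0.046 m)) or ((x of long_tube_a in the frame of deep_bucket_b between -0.012 and 0.012 m and y of long_tube_a in the frame of deep_bucket_b between -0.012 and 0.012 m and z of long_tube_a in the frame of deep_bucket_b between -0.062 and -0.046 m) and (x of long_tube_b in the frame of deep_bucket_a between -0.012 and 0.012 m and y of long_tube_b in the frame of deep_bucket_a between -0.012 and 0.012 m and z of long_tube_b in the frame of deep_bucket_a between -0.062 and -0.046 m))) and (((x of short_tube_a in the frame of shallow_bucket_a between -0.012 and 0.012 m and y of short_tube_a in the frame of shallow_bucket_a between -0.012 and 0.012 m and z of short_tube_a in the frame of shallow_bucket_a between -0.046 and -0.03 m) and (x of short_tube_b in the frame of shallow_bucket_b between -0.012 and 0.012 m and y of short_tube_b in the frame of shallow_bucket_b between -0.012 and 0.012 m and z of short_tube_b in the frame of shallow_bucket_b between -0.046 and -0.03 m)) or ((x of short_tube_a in the frame of shallow_bucket_b between -0.012 and 0.012 m and y of short_tube_a in the frame of shallow_bucket_b between -0.012 and 0.012 m and z of short_tube_a in the frame of shallow_bucket_b between -0.046 and -0.03 m) and (x of short_tube_b in the frame of shallow_bucket_a between -0.012 and 0.012 m and y of short_tube_b in the frame of shallow_bucket_a between -0.012 and 0.012 m and z of short_tube_b in the frame of shallow_bucket_a between -0.046 and -0.03 m))) and angle between each of long_tube_a, long_tube_b, short_tube_a, short_tube_b's own z axis and vertical below 0.35 rad and linear speed of each of long_tube_a, long_tube_b, short_tube_a, short_tube_b below 0.03 m/s and angle between each of deep_bucket_a, deep_bucket_b, shallow_bucket_a, shallow_bucket_b's own z axis and vertical below 0.2 rad); the robot touches nothing.
It fails at once if a tube is dropped or laid over (more than 50 degrees off upright) (angle between any of long_tube_a, long_tube_b, short_tube_a, short_tube_b's own z axis and vertical above 0.87 rad).
It fails at once if the specimen cup or the vial is pushed away (more than 30 mm) or knocked over (distance of any of specimen_cup, vial from where it was at the start of the episode above 0.03 m or angle between any of specimen_cup, vial's own z axis and vertical above 0.5 rad).
It also fails if it takes over 99 s, if anything falls off the work surface, if the arm or the gripper's body presses on something with over 40 N, if the wrist force passes 120 N, or if a joint passes its speed limit or range.

## Robot

A 6-joint arm with a two-finger parallel gripper is mounted at the origin on a cart in front of the work surface, level with it; the furniture and walls round the work are solid. World frame = base frame: x ahead of the robot, y to its left, z up, the work surface at z = 0. Lengths are in m, angles in rad, forces in N, time in s.
With the tool pointing down it reaches from about 0.25 to 0.775 m from the base axis. Payload 4 kg.
Tool frame: the origin (TCP) lies on the centre line of the jaws, within the pads' length; the fingertips stand 25 mm ahead of it and the grasp point (between the pads) lies 6 mm ahead of it; z points along the fingers, y is the line along which they close (so a half turn about z gives the same grasp; the last joint's range is limited). The gripper opens to 94 mm and grips with 3 to 60 N. Pads are 16 mm wide; open, the fingers measure 119 mm over their backs; the gripper's body (75 mm by 177 mm) begins 78 mm behind the grasp point.
Start: joints at [1.072, 0.087, 1.371, -0, 1.684, -0.103], TCP at [0.212, 0.507, 0.202] pointing down, gripper open.
Joint ranges: [-3.1, 3.1], [-0.76, 2.03], [0.27, 2.55], [-1.08, 4.22], [0.17, 2.65], [-2.57, 2.57]. Speed limits (rad/s): [2.79, 2.79, 3.14, 3.14, 3.14, 3.14].

## Interface

Orientations are given as [roll, pitch, yaw] about the fixed x, y, z axes, in that order (R = Rz(yaw) Ry(pitch) Rx(roll)).
In Python, from bench import sensors, optics, ticket gives the robot as it stands.
- The arm moves only by the tool send_rows, never from a script. Its argument "rows" is a list of rows, each a list of 6 numbers: the shift along the world's x, y, z in mm, then the turn, a rotation vector about the world's x, y, z in rad. In form: [[x, y, z, wx, wy, wz], ...]. A call has 1 to 8 rows; each row shifts and turns the commanded pose from where the row before left it; what a row does not reach is not made up. A row lasts 1/12 s, in which the tool goes at most 41.7 mm and 7.16 degrees, less where a joint would pass 70% of its speed; a pose out of reach is approached as far as the arm can. A call is refused whole if a number of a shift passes 41.7 or a number of a turn 0.125, either way. A call with a gripper value outside its range is refused whole. "grip" is the finger opening in mm, from 0 to 94, set as the call begins (left out, the last holds). The fingers move at their own pace and stop on an object; the grip force is fixed at half the most. Time passes only in rows, so rows that do not move let the fingers close. It gives the time, the measured TCP pose, the force, the opening and the grip force at its end, in the units of the state.
- sensors.get_obs(): the state, without advancing time (a new reading comes with each control period).
- optics.snapshot(name): name is "side" or "top" or "wrist"; returns the picture (384x512x3 uint8, red, green, blue); there is no depth.
- optics.camera_model(name): a dict with "vertical_fov" (degrees; the focal length in pixels is half the picture's height over the tangent of half this angle, whatever the lens; pixels are square), "cx", "cy" (the principal point, pixels), "R" (3x3) and "t" (3): a world point X has camera coordinates R X + t. Camera axes: x right, y down, z forward; pixel columns grow to the right and rows downward; lengths in m; the calibration is good to about 2 mm. A picture is of the moment at which its call begins: read the wrist's pose just before it. camera_model takes no time and is no camera call; for the wrist camera it gives the pose at the moment of the call.
- ticket.close_job(): hands the job in; it is judged then, once.
The state is a dict: "time": time; "joint_positions": joint angles; "qvel": joint speeds; "joint_torque": joint torques, N m; "tool_pos": TCP position; "ee_rot": TCP orientation; "wrist_force": force on the tool from outside, world axes, zero at the start; "wrist_torque": the same for the moment, N m; "width": finger opening in m; "finger_force": force on a finger pad.
Only numpy, scipy, OpenCV 4.12 (cv2) and the standard library are available. Lean on these libraries where they do the work, as an engineer would, in place of code of your own. Each camera call takes 0.05 s, during which the arm holds its last target. There are 200 camera calls.

## Working session

There is one attempt and no reset: what is moved stays moved. The work goes in short steps, Python scripts to look and compute and a tool call to move; the robot and the scene stay as the last step left them, time stands still between calls to the robot, and variables do not carry over. Pictures are saved under pics/ and viewed, at most 14 in all, crops included, and the job is handed in when it is done.

Besides the shell and the picture viewer there is one more tool, called after "Emit:" as name(argument=value, ...) on one line, values as JSON. send_rows: Moves the arm, as the interface text tells. Its arguments: {"type":"object","properties":{"rows":{"type":"array"},"grip":{"type":"number"}},"required":["rows"]}

```bash
mkdir -p pics; python3 - <<'E'
from bench import sensors, optics
import cv2
o=sensors.get_obs();print(o['time'],o['tool_pos'],o['ee_rot'],o['width'])
for n in('top','side'):
    m=optics.camera_model(n);print(n,m)
    cv2.imwrite(f'pics/{n}0.png',cv2.resize(optics.snapshot(n)[:,:,::-1],(800,600),interpolation=cv2.INTER_CUBIC))
E
```

```text
0.0 [0.21180264 0.50698281 0.20071718] [-3.13943048e+00 -2.36079371e-04  2.74575977e+00] 0.09407038250380215
top {'vertical_fov': 54.04158452747298, 'cx': 252.3638107887473, 'cy': 187.65403103872987, 'R': array([[ 0.01783504, -0.99974397,  0.01392467],
       [-0.99427059, -0.019202  , -0.10515356],
       [ 0.10539402, -0.01196947, -0.9943585 ]]), 't': array([-0.01650718,  0.55415067,  1.00969313])}
side {'vertical_fov': 49.2936542851089, 'cx': 252.8421724939081, 'cy': 190.29405061132465, 'R': array([[-0.33129718,  0.94348932,  0.00837151],
       [ 0.4990176 ,  0.18274152, -0.84710506],
       [-0.8007644 , -0.27646599, -0.53135952]]), 't': array([ 0.18712886, -0.21071212,  1.67295542])}
```

View pics/top0.png

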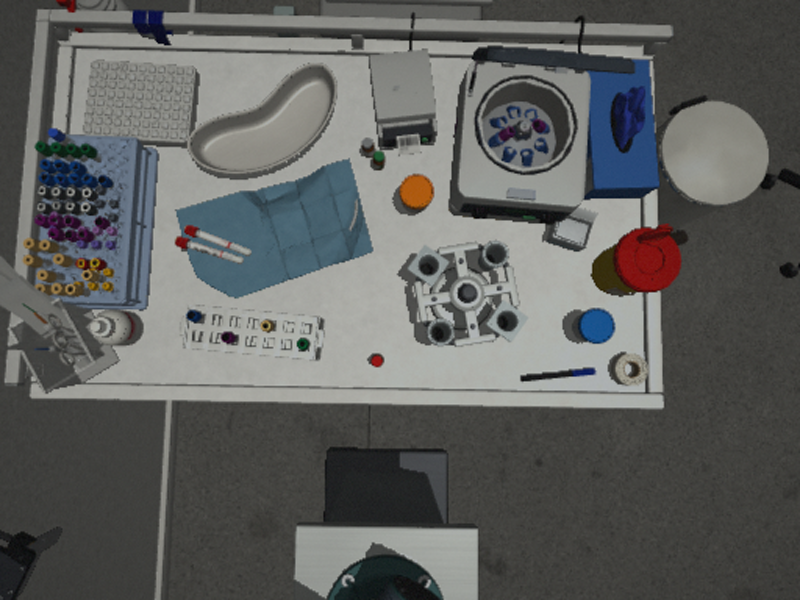

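View pics/side0.png

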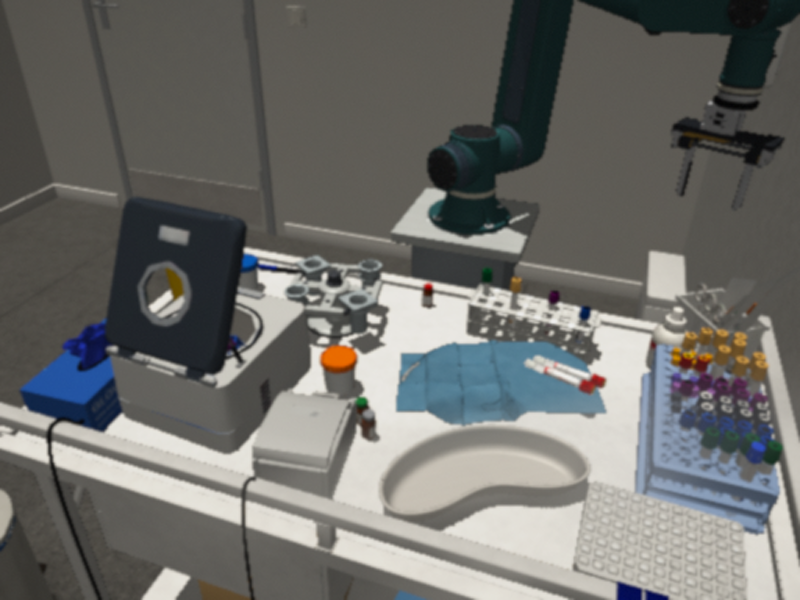

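Both views: the top one shows the rack caps (800x600 px) blue (194,316), purple (229,338), tan (267,326), green (303,344). The rotor is around (467,293), with deep round buckets at (494,254) and (440,332) and square ones at (428,266) and (507,321). The vial is at (376,360) and the cup at (596,325). I'll enlarge these.

```bash
python3 - <<'E'
from bench import optics
import cv2
I=optics.snapshot('top')[:,:,::-1]
cv2.imwrite('pics/rotor.png',cv2.resize(I[145:235,255:345],(720,600)[0:1]*2 if 0 else (600,600),interpolation=cv2.INTER_CUBIC))
cv2.imwrite('pics/rack.png',cv2.resize(I[190:235,110:210],(800,360),interpolation=cv2.INTER_CUBIC))
E
```

```text
(no output)
```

View pics/rotor.png

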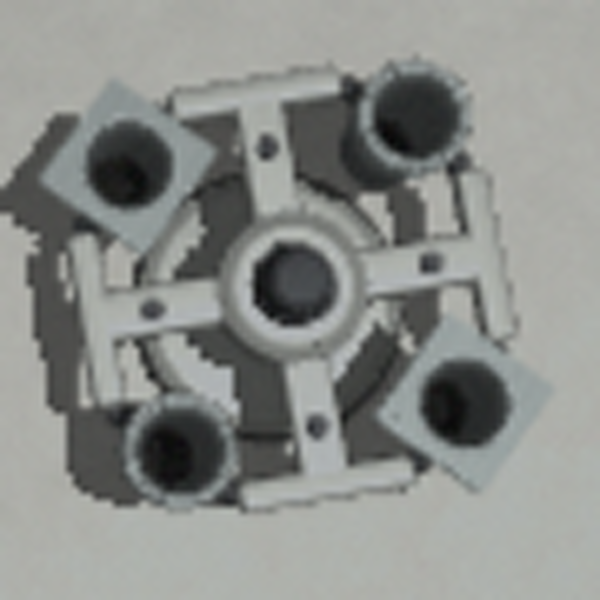

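View pics/rack.png

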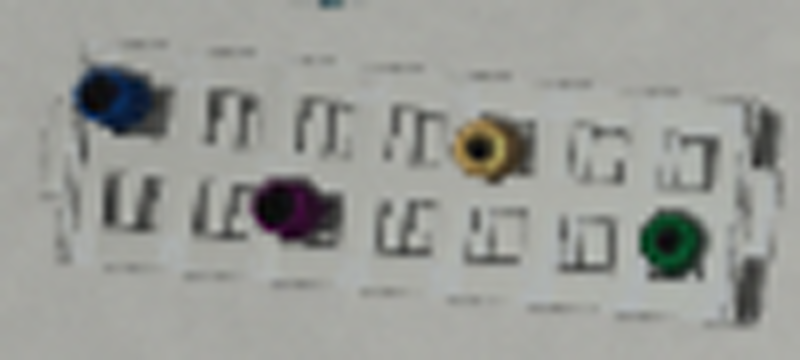

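The crops show the cap tops at rack crop px blue (100,97), purple (275,208), tan (480,148), green (668,240). In the rotor crop, the deep rims are at (415,118) and (181,447), the square flange centres at (130,167) and (465,402), and the nut at (295,283). Back-projecting at the known heights and checking against the given spacings.

```bash
cat > h.py <<'E'
import numpy as np
from bench import optics,sensors
def ray(n,u,v,z,m=None):
    m=m or optics.camera_model(n); f=192/np.tan(np.radians(m['vertical_fov']/2))
    R=np.array(m['R']);t=np.array(m['t']);C=-R.T@t
    d=R.T@np.array([(u-m['cx'])/f,(v-m['cy'])/f,1]); return C+d*(z-C[2])/d[2]
def proj(n,X,m=None):
    m=m or optics.camera_model(n); f=192/np.tan(np.radians(m['vertical_fov']/2))
    c=m['R']@np.array(X)+m['t']; return c[:2]/c[2]*f+[m['cx'],m['cy']]
E
python3 - <<'E'
from h import *
P={}
for k,(u,v),z in [('blue',(100,97),.102),('purple',(275,208),.102),('tan',(480,148),.126),('green',(668,240),.119)]:
    P[k]=ray('top',110+u/8-.5,190+v/8-.5,z)
for k,(u,v),z in [('d1',(415,118),.098),('d2',(181,447),.098),('s1',(130,167),.09),('s2',(465,402),.09),('nut',(295,283),.107)]:
    P[k]=ray('top',255+u/6.667-.5,145+v/6.667-.5,z)
P['vial']=ray('top',376/1.5625,360/1.5625,.046);P['cup']=ray('top',596/1.5625,325/1.5625,.066)
for k in P: print(k,P[k].round(4),np.hypot(*P[k][:2]).round(3), 'side800',(proj('side',P[k])*1.5625).round(0))
D=lambda a,b:print(a,b,np.linalg.norm((P[a]-P[b])[:2]).round(4))
for a,b in['d1 d2','s1 s2','d1 s1','d1 s2','d2 s1','d2 s2','blue purple','purple tan','tan green','d1 nut','d2 nut','s1 nut','s2 nut']and[x.split() for x in['d1 d2','s1 s2','d1 s1','d1 s2','d2 s1','d2 s2','blue purple','purple tan','tan green','d1 nut','d2 nut','s1 nut','s2 nut']]:D(a,b)
print((P['d1']+P['d2']+P['s1']+P['s2'])/4)
print(optics.camera_model('wrist'))
E
```

```text
blue [0.5045 0.3256 0.102 ] 0.6 side800 [586. 306.]
purple [0.4704 0.2685 0.102 ] 0.542 side800 [555. 290.]
tan [0.4894 0.1995 0.126 ] 0.529 side800 [516. 277.]
green [0.4622 0.1414 0.119 ] 0.483 side800 [487. 267.]
d1 [ 0.6169 -0.1717  0.098 ] 0.64 side800 [296. 288.]
d2 [ 0.487  -0.0815  0.098 ] 0.494 side800 [369. 263.]
s1 [ 0.5966 -0.0612  0.09  ] 0.6 side800 [357. 297.]
s2 [ 0.5069 -0.1926  0.09  ] 0.542 side800 [312. 262.]
nut [ 0.5502 -0.1239  0.107 ] 0.564 side800 [335. 271.]
vial [0.4367 0.0234 0.046 ] 0.437 side800 [428. 283.]
cup [ 0.5027 -0.35    0.066 ] 0.613 side800 [243. 258.]
d1 d2 0.1581
s1 s2 0.1591
d1 s1 0.1123
d1 s2 0.112
d2 s1 0.1115
d2 s2 0.1129
blue purple 0.0665
purple tan 0.0715
tan green 0.0642
d1 nut 0.082
d2 nut 0.0761
s1 nut 0.078
s2 nut 0.0813
[ 0.55183016 -0.12673223  0.094     ]
{'vertical_fov': 59.961223837862285, 'cx': 257.5517699433363, 'cy': 195.34877635468393, 'R': array([[ 0.38532152,  0.92278051, -0.00185788],
       [ 0.88929786, -0.37080136,  0.26768574],
       [ 0.24632628, -0.10479729, -0.96350448]]), 't': array([-0.54812539, -0.0281705 ,  0.39185371])}
```

Spacings agree to within 2–4 mm, and the side projections match what is seen. The fit clearance is about 6 mm, so I can start. The order is tan to d1 (far), then a short to s2, green to d2, and the last short to s1, starting above the tan tube.

Emit:
send_rows(rows=[[10,-10,10,0,0,0],[20,-22,15,0,0,0],[25,-28,15,0,0,0],[25,-28,10,0,0,0],[25,-28,0,0,0,0],[25,-28,0,0,0,0],[25,-28,0,0,0,0],[25,-28,0,0,0,0]], grip=46)

```text
time: 0.82
tool_pos: [0.3928, 0.306, 0.2518]
ee_rot: [3.141, -0.0, 2.746]
wrist_force: [-0.6, 0.8, -0.1]
width: 0.047
finger_force: 0.0
```

Emit:
send_rows(rows=[[25,-28,0,0,0,0],[25,-28,0,0,0,0],[25,-28,0,0,0,0],[15,-16,0,0,0,0],[7,-8,0,0,0,0],[0,0,0,0,0,0],[0,0,0,0,0,0],[0,0,0,0,0,0]])

```text
time: 1.48
tool_pos: [0.4882, 0.2007, 0.2519]
ee_rot: [3.141, -0.001, 2.747]
wrist_force: [0.4, 1.3, -0.3]
width: 0.0464
finger_force: 0.0
```

```bash
python3 - <<'E'
from h import *
import cv2
o=sensors.get_obs();print(o['time'],o['tool_pos'],o['ee_rot'],o['width'],o['wrist_force'],o['joint_positions'].round(2) if hasattr(o['joint_positions'],'round') else o['joint_positions'])
m=optics.camera_model('wrist')
I=optics.snapshot('wrist')[:,:,::-1]
cv2.imwrite('pics/w1.png',cv2.resize(I,(800,600),interpolation=cv2.INTER_CUBIC))
for k,X in dict(blue=(.5045,.3256,.102),purple=(.4704,.2685,.102),tan=(.4894,.1995,.126),green=(.4622,.1414,.119)).items(): print(k,proj('wrist',X,m)*1.5625)
E
```

```text
1.4833 [0.48819266 0.20065054 0.25194987] [ 3.14108452e+00 -7.04967341e-04  2.74742711e+00] 0.04638815092497396 [ 0.42637041  1.29610885 -0.33894919] [ 0.28  0.03  1.33  0.    1.78 -0.89]
blue [594.01159026 233.74419446]
purple [491.92039924 218.6781954 ]
tan [403.15504942 295.2083966 ]
green [300.5906539  288.06627867]
```

View pics/w1.png

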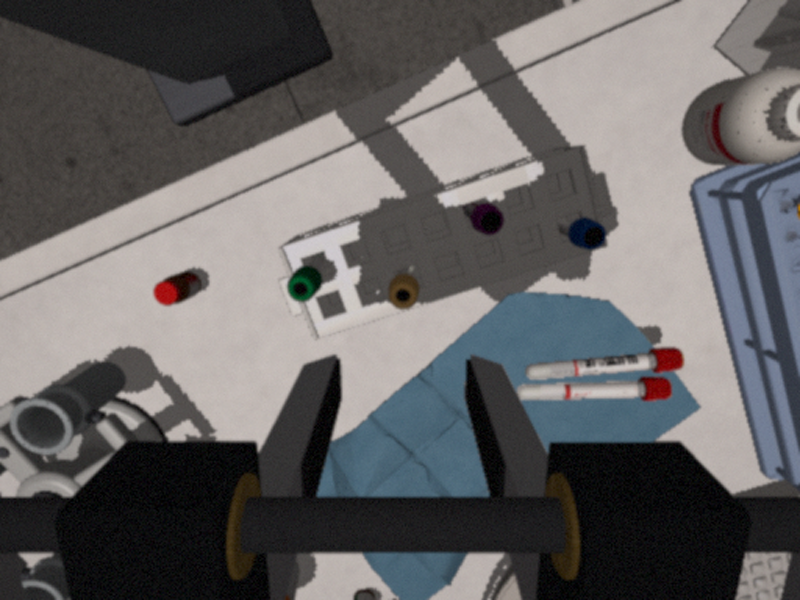

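The wrist view shows tan at (403,293), green (302,287), purple (489,218) and blue (591,235). These are all within 3 px (<2 mm) of the predictions. Descending on tan.

Emit:
send_rows(rows=[[1,-1,-15,0,0,0],[0,0,-25,0,0,0],[0,0,-25,0,0,0],[0,0,-25,0,0,0],[0,0,-20,0,0,0],[0,0,-12,0,0,0],[0,0,-6,0,0,0],[0,0,0,0,0,0]])

```text
time: 2.2
tool_pos: [0.489, 0.1991, 0.1229]
ee_rot: [-3.14, -0.002, 2.747]
wrist_force: [-0.5, 0.4, 0.4]
width: 0.0458
finger_force: 0.0
```

Emit:
send_rows(rows=[[0,0,0,0,0,0],[0,0,0,0,0,0],[0,0,0,0,0,0],[0,0,0,0,0,0],[0,0,0,0,0,0],[0,0,0,0,0,0],[0,0,0,0,0,0],[0,0,0,0,0,0]], grip=10)

```text
time: 2.87
tool_pos: [0.4901, 0.1984, 0.124]
ee_rot: [3.141, 0.0, 2.746]
wrist_force: [-0.5, -1.0, 0.6]
width: 0.0102
finger_force: 0.0
```

```bash
python3 - <<'E'
from h import *
import cv2
I=optics.snapshot('wrist')[:,:,::-1]
cv2.imwrite('pics/w2.png',cv2.resize(I[100:384,100:420],(676,600),interpolation=cv2.INTER_CUBIC))
m=optics.camera_model('wrist');print(-m['R'].T@m['t'])
for X in [(.4901,.1984,.118),(.4901,.1984,.099)]: print((proj('wrist',X,m)-100)*2.1125)
E
```

```text
[0.41780227 0.2274819  0.30698229]
[336.46812896 286.16616305]
[336.17389033 262.98511996]
```

View pics/w2.png

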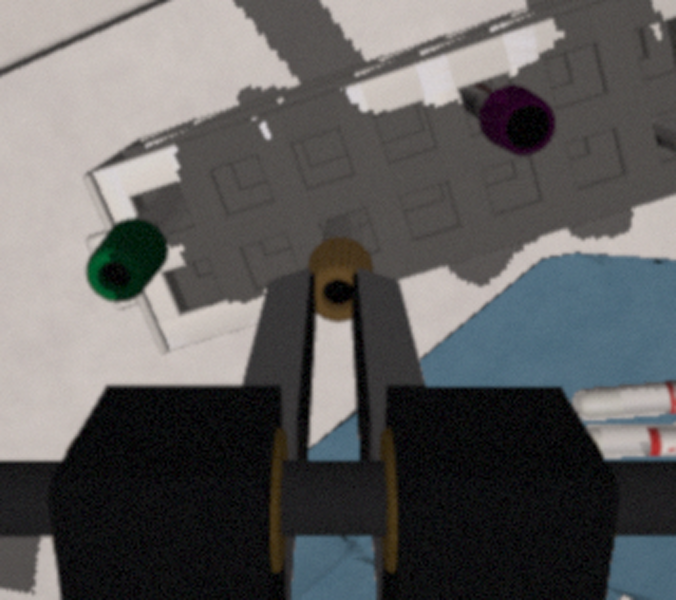

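The cap is visible behind the closed fingers, so the fingers seem to have passed it on the camera side. I'll compare the projected fingertip corners with the two pictures to see where the fingers really are.

```bash
python3 - <<'E'
from h import *
m=optics.camera_model('wrist')
o=sensors.get_obs();p=o['tool_pos'];y=o['ee_rot'][2];w=o['width'];print(p,w,o['finger_force'])
ex=np.array([np.cos(y),np.sin(y),0]);ey=np.array([np.sin(y),-np.cos(y),0])
for s in(8,-8):
  for q in (1,-1):
    print(s,q,[((proj('wrist',p+ex*s/1e3+ey*q*w/2+[0,0,dz],m)-100)*2.1125).round() for dz in(-.025,-.006,.02)])
for z in (.126,.116,.106,.096): print(z,ray('wrist',100+338/2.1125,100+291/2.1125,z,m))
E
```

```text
[0.49006338 0.19844701 0.12390101] 0.009764702192473473 0.0
8 1 [array([352., 239.]), array([354., 260.]), array([357., 296.])]
8 -1 [array([321., 239.]), array([320., 260.]), array([318., 296.])]
-8 1 [array([352., 286.]), array([353., 311.]), array([356., 354.])]
-8 -1 [array([321., 286.]), array([320., 311.]), array([318., 354.])]
0.126 [0.48853054 0.19947031 0.126     ]
0.116 [0.49243857 0.19792256 0.116     ]
0.106 [0.49634659 0.1963748  0.106     ]
0.096 [0.50025461 0.19482705 0.096     ]
```

The seen fingertip (y≈272, gap 42 px) fits fingers about 28 mm higher than the stated tip. They closed just above the cap, which explains the miss. I'll confirm with the side camera.

```bash
python3 - <<'E'
from h import *
import cv2
I=optics.snapshot('side')[:,:,::-1]
cv2.imwrite('pics/s2.png',cv2.resize(I[120:220,270:395],(750,600),interpolation=cv2.INTER_CUBIC))
for z in(.07,.099,.118,.124,.126,.13,.15): print(z,((proj('side',(.4901,.1984,z))-[270,120]+.5)*6).round())
E
```

```text
0.07 [349. 448.]
0.099 [355. 395.]
0.118 [360. 360.]
0.124 [361. 349.]
0.126 [362. 345.]
0.13 [363. 338.]
0.15 [367. 300.]
```

View pics/s2.png

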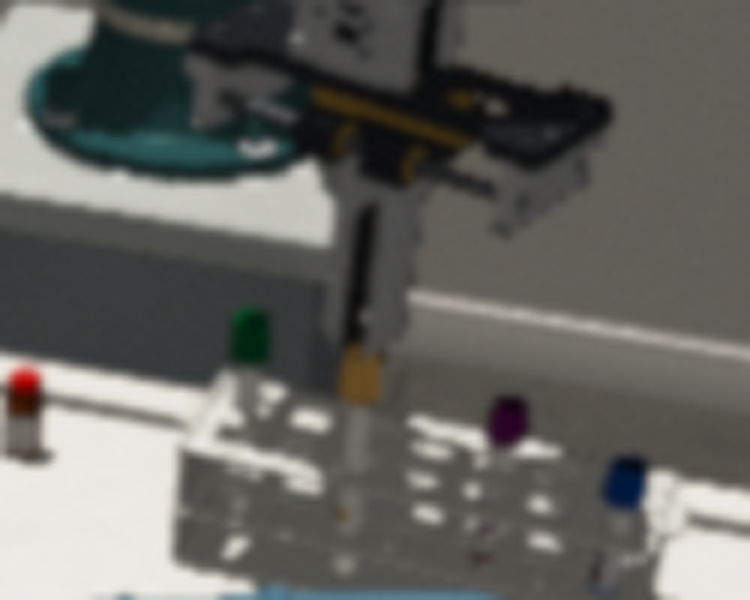

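Confirmed: the fingertips are at crop y≈345 (z≈0.126), resting just over the tan cap. The tips are therefore about 2 mm above the reported TCP z, and I'll use that from here. Re-open, go down 27 mm, close.

Emit:
send_rows(rows=[[0,0,5,0,0,0],[0,0,0,0,0,0],[0,0,0,0,0,0],[0,0,0,0,0,0],[0,0,0,0,0,0],[0,0,0,0,0,0],[0,0,0,0,0,0],[0,0,0,0,0,0]], grip=46)

```text
time: 3.63
tool_pos: [0.49, 0.1985, 0.1288]
ee_rot: [3.142, -0.0, 2.746]
wrist_force: [0.4, 0.3, -0.4]
width: 0.0458
finger_force: 0.0
```

Emit:
send_rows(rows=[[0,0,-7,0,0,0],[0,0,-7,0,0,0],[0,0,-7,0,0,0],[0,0,-6,0,0,0],[0,0,-5,0,0,0],[0,0,0,0,0,0],[0,0,0,0,0,0]])

```text
time: 4.22
tool_pos: [0.4897, 0.1984, 0.0963]
ee_rot: [-3.141, -0.001, 2.746]
wrist_force: [-0.6, -0.5, -0.5]
width: 0.0461
finger_force: 0.0
```

Emit:
send_rows(rows=[[0,0,0,0,0,0],[0,0,0,0,0,0],[0,0,0,0,0,0],[0,0,0,0,0,0],[0,0,0,0,0,0],[0,0,0,0,0,0],[0,0,0,0,0,0],[0,0,0,0,0,0]], grip=10)

```text
time: 4.88
tool_pos: [0.4904, 0.1988, 0.0972]
ee_rot: [3.141, 0.001, 2.746]
wrist_force: [0.4, 2.0, 1.0]
width: 0.0186
finger_force: 30.0
```

Gripped at 30 N. Lift, then carry to the far deep bucket d1.

Emit:
send_rows(rows=[[0,0,8,0,0,0],[0,0,16,0,0,0],[0,0,24,0,0,0],[0,0,30,0,0,0],[0,0,30,0,0,0],[0,0,24,0,0,0],[0,0,16,0,0,0],[0,0,7,0,0,0]])

```text
time: 5.55
tool_pos: [0.4909, 0.1984, 0.2559]
ee_rot: [3.139, 0.004, 2.745]
wrist_force: [0.1, -0.6, 0.3]
width: 0.0184
finger_force: 30.0
```

Emit:
send_rows(rows=[[3,-8,0,0,0,0],[6,-16,0,0,0,0],[9,-26,0,0,0,0],[10,-30,0,0,0,0],[10,-30,0,0,0,0],[10,-30,0,0,0,0],[10,-30,0,0,0,0],[10,-30,0,0,0,0]])

```text
time: 6.22
tool_pos: [0.5573, -0.0037, 0.2497]
ee_rot: [-3.14, -0.004, 2.745]
wrist_force: [0.3, 0.4, 0.1]
width: 0.0187
finger_force: 30.0
```

Emit:
send_rows(rows=[[10,-30,0,0,0,0],[10,-30,0,0,0,0],[10,-30,0,0,0,0],[10,-30,0,0,0,0],[9,-26,0,0,0,0],[6,-16,0,0,0,0],[3,-8,0,0,0,0],[0,0,0,0,0,0]])

```text
time: 6.88
tool_pos: [0.6154, -0.1736, 0.2492]
ee_rot: [-3.141, -0.004, 2.743]
wrist_force: [-0.5, 1.6, -0.1]
width: 0.0184
finger_force: 30.0
```

```bash
python3 - <<'E'
from h import *
import cv2
o=sensors.get_obs();print(o['time'],o['tool_pos'],o['width'],o['finger_force'])
p=o['tool_pos']
I=optics.snapshot('side')[:,:,::-1]
cv2.imwrite('pics/s3.png',cv2.resize(I[60:220,130:290],(600,600),interpolation=cv2.INTER_CUBIC))
for z in(.27,.248,.154): print(z,((proj('side',(p[0],p[1],p[2]+.026-(.27-z)))-[130,60]+.5)*3.75).round())
for X in [(.617,-.172,.098),(.487,-.0815,.098)]: print(((proj('side',X)-[130,60]+.5)*3.75).round())
E
```

```text
6.8833 [ 0.6153832  -0.17358376  0.24918116] 0.018375819346193433 29.999647165532224
0.27 [204. 246.]
0.248 [207. 276.]
0.154 [217. 394.]
[224. 467.]
[400. 408.]
```

View pics/s3.png

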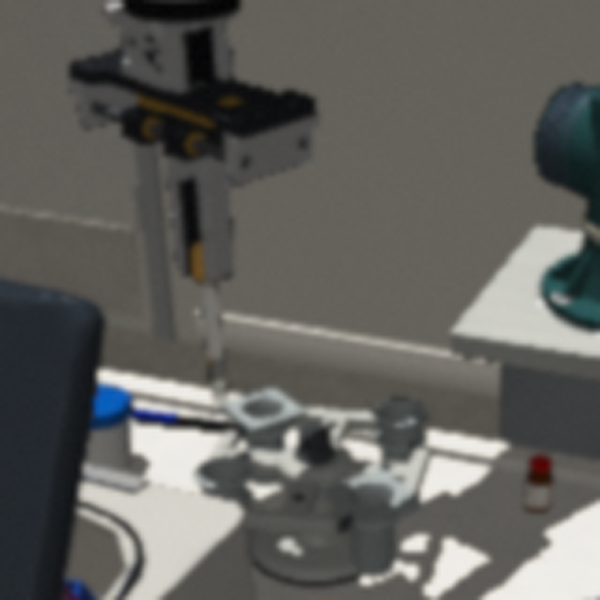

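The tan tube hangs straight: foot at (216,390), and the d1 rim at (224,468), as predicted. Lowering into d1, watching the force.

Emit:
send_rows(rows=[[1.5,2,-8,0,0,0],[0,0,-14,0,0,0],[0,0,-18,0,0,0],[0,0,-18,0,0,0],[0,0,-18,0,0,0],[0,0,-18,0,0,0],[0,0,-14,0,0,0],[0,0,-8,0,0,0]])

```text
time: 7.6
tool_pos: [0.6162, -0.1683, 0.1339]
ee_rot: [-3.14, -0.003, 2.747]
wrist_force: [-0.6, -2.1, 1.1]
width: 0.0182
finger_force: 30.0
```

Emit:
send_rows(rows=[[0,0,-7,0,0,0],[0,0,-6,0,0,0],[0,0,-5,0,0,0],[0,0,-3,0,0,0],[0,0,-2,0,0,0],[0,0,0,0,0,0],[0,0,0,0,0,0]])

```text
time: 8.18
tool_pos: [0.6177, -0.1693, 0.113]
ee_rot: [3.141, 0.0, 2.746]
wrist_force: [-0.3, 0.2, 0.1]
width: 0.0185
finger_force: 30.0
```

Emit:
send_rows(rows=[[0,-2,-2,0,0,0],[0,0,-2,0,0,0],[0,0,-1,0,0,0],[0,0,-1,0,0,0],[0,0,0,0,0,0]])

```text
time: 8.6
tool_pos: [0.6177, -0.172, 0.1075]
ee_rot: [-3.141, 0.001, 2.746]
wrist_force: [-0.4, -1.6, 3.1]
width: 0.0188
finger_force: 30.0
```

Emit:
send_rows(rows=[[0,0,0,0,0,0],[0,0,0,0,0,0],[0,0,0,0,0,0],[0,0,0,0,0,0],[0,0,0,0,0,0],[0,0,0,0,0,0],[0,0,0,0,0,0]], grip=36)

```text
time: 9.18
tool_pos: [0.6175, -0.1714, 0.1068]
ee_rot: [3.141, -0.0, 2.746]
wrist_force: [1.1, 0.3, -0.0]
width: 0.0358
finger_force: 0.0
```

```bash
python3 - <<'E'
from h import *
import cv2
o=sensors.get_obs();print(o['time'],o['tool_pos'],o['width'],o['wrist_force'])
I=optics.snapshot('side')[:,:,::-1]
cv2.imwrite('pics/s4.png',cv2.resize(I[100:220,150:270],(600,600),interpolation=cv2.INTER_CUBIC))
for z in(.136,.112,.098): print(z,((proj('side',(.617,-.172,z))-[150,100]+.5)*5).round())
E
```

```text
9.1833 [ 0.61753872 -0.17142433  0.1067668 ] 0.03583521060237614 [ 1.05463899  0.29994025 -0.04784234]
0.136 [193. 364.]
0.112 [196. 402.]
0.098 [198. 423.]
```

View pics/s4.png

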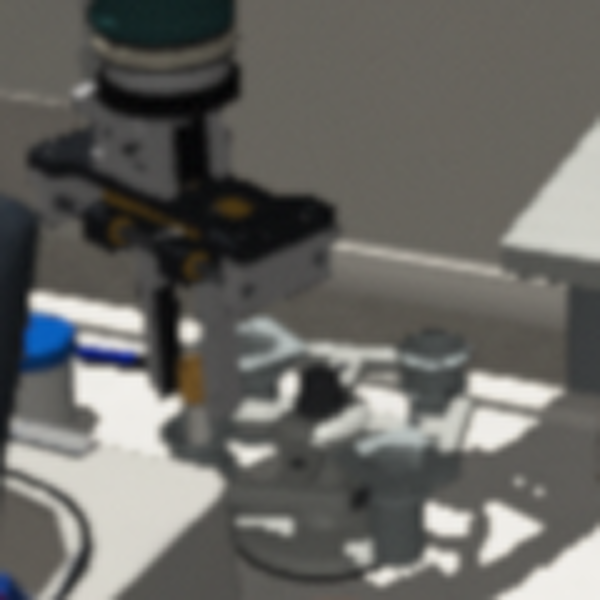

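Tan seated (3 N touch at the expected height) and released; cap top at (193,360) as expected. Next: lift off and go to blue.

Emit:
send_rows(rows=[[0,0,8,0,0,0],[0,0,16,0,0,0],[0,0,24,0,0,0],[0,0,30,0,0,0],[0,0,30,0,0,0],[0,0,22,0,0,0],[0,0,10,0,0,0],[-2,8,3,0,0,0]])

```text
time: 9.9
tool_pos: [0.6165, -0.1648, 0.2531]
ee_rot: [-3.141, 0.006, 2.744]
wrist_force: [0.1, 0.1, -0.2]
width: 0.0362
finger_force: 0.0
```

Emit:
send_rows(rows=[[-4,18,0,0,0,0],[-7,30,0,0,0,0],[-8,36,0,0,0,0],[-8,36,0,0,0,0],[-8,36,0,0,0,0],[-8,36,0,0,0,0],[-8,36,0,0,0,0],[-8,36,0,0,0,0]], grip=46)

```text
time: 10.57
tool_pos: [0.5538, 0.1035, 0.2472]
ee_rot: [-3.14, -0.005, 2.747]
wrist_force: [0.4, 0.1, 0.1]
width: 0.0462
finger_force: 0.0
```

Emit:
send_rows(rows=[[-8,36,0,0,0,0],[-8,36,0,0,0,0],[-8,36,0,0,0,0],[-8,36,0,0,0,0],[-8,36,0,0,0,0],[-7,30,0,0,0,0],[-4,10,0,0,0,0],[0,0,0,0,0,0]])

```text
time: 11.23
tool_pos: [0.5025, 0.3232, 0.2473]
ee_rot: [-3.139, -0.004, 2.751]
wrist_force: [0.1, -0.9, -0.3]
width: 0.0465
finger_force: 0.0
```

Emit:
send_rows(rows=[[0,0,0,0,0,0],[0,0,0,0,0,0]])

```text
time: 11.4
tool_pos: [0.5053, 0.3193, 0.2491]
ee_rot: [-3.14, -0.001, 2.745]
wrist_force: [-0.5, 0.1, 0.8]
width: 0.0458
finger_force: 0.0
```

```bash
python3 - <<'E'
from h import *
import cv2
o=sensors.get_obs();print(o['time'],o['tool_pos'],o['width'])
m=optics.camera_model('wrist')
I=optics.snapshot('wrist')[:,:,::-1]
cv2.imwrite('pics/w3.png',cv2.resize(I[60:310,90:420],(792,600),interpolation=cv2.INTER_CUBIC))
for k,X in dict(blue=(.5045,.3256,.102),purple=(.4704,.2685,.102),green=(.4622,.1414,.119)).items(): print(k,(proj('wrist',X,m)-[90,60]+.5)*2.4)
E
```

```text
11.4 [0.50528716 0.31930802 0.24905179] 0.04577181593370954
blue [419.51505517 287.42307362]
purple [262.97472474 265.51380215]
green [-30.11987286 372.08057411]
```

View pics/w3.png

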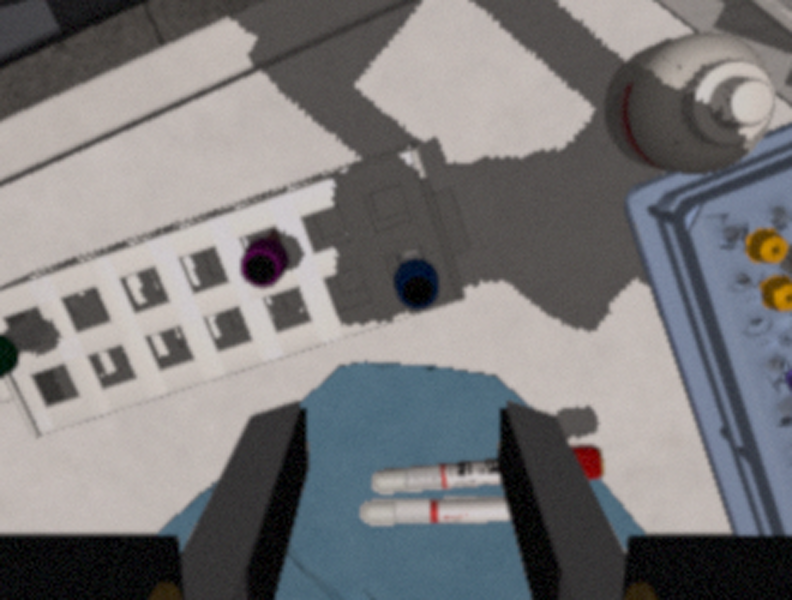

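Blue cap top is at (417,287) and purple at (263,267), within 3 px of prediction. Descend on blue and grip.

Emit:
send_rows(rows=[[-1,5,-10,0,0,0],[0,0,-22,0,0,0],[0,0,-30,0,0,0],[0,0,-30,0,0,0],[0,0,-28,0,0,0],[0,0,-22,0,0,0],[0,0,-12,0,0,0],[0,0,-8,0,0,0]])

```text
time: 12.12
tool_pos: [0.5037, 0.3241, 0.0853]
ee_rot: [-3.139, -0.002, 2.744]
wrist_force: [-0.1, 0.2, -0.0]
width: 0.0462
finger_force: 0.0
```

Emit:
send_rows(rows=[[0,0,-6,0,0,0],[0,0,-4,0,0,0],[0,0,0,0,0,0],[0,0,0,0,0,0]])

```text
time: 12.45
tool_pos: [0.5053, 0.3258, 0.0791]
ee_rot: [3.14, 0.001, 2.746]
wrist_force: [-0.3, 0.6, -0.6]
width: 0.046
finger_force: 0.0
```

Emit:
send_rows(rows=[[0,0,0,0,0,0],[0,0,0,0,0,0],[0,0,0,0,0,0],[0,0,0,0,0,0],[0,0,0,0,0,0],[0,0,0,0,0,0],[0,0,0,0,0,0],[0,0,0,0,0,0]], grip=10)

```text
time: 13.12
tool_pos: [0.5046, 0.3255, 0.078]
ee_rot: [3.141, 0.0, 2.746]
wrist_force: [-0.5, -0.5, 0.1]
width: 0.0185
finger_force: 30.0
```

Emit:
send_rows(rows=[[0,0,8,0,0,0],[0,0,18,0,0,0],[0,0,28,0,0,0],[0,0,34,0,0,0],[0,0,34,0,0,0],[0,0,28,0,0,0],[0,0,16,0,0,0],[0,-8,6,0,0,0]])

```text
time: 13.78
tool_pos: [0.5056, 0.3189, 0.2547]
ee_rot: [3.135, 0.004, 2.747]
wrist_force: [0.1, -0.3, -0.0]
width: 0.0181
finger_force: 30.0
```

Emit:
send_rows(rows=[[0,-18,0,0,0,0],[0,-28,0,0,0,0],[0,-34,0,0,0,0],[0,-34,0,0,0,0],[0,-34,0,0,0,0],[0,-34,0,0,0,0],[0,-34,0,0,0,0],[0,-34,0,0,0,0]])

```text
time: 14.45
tool_pos: [0.5035, 0.0655, 0.2488]
ee_rot: [-3.141, -0.002, 2.746]
wrist_force: [0.3, 0.3, -0.9]
width: 0.0183
finger_force: 30.0
```

Emit:
send_rows(rows=[[0,-34,0,0,0,0],[0,-34,0,0,0,0],[0,-34,0,0,0,0],[0,-34,0,0,0,0],[0,-34,0,0,0,0],[0,-34,0,0,0,0],[0,-28,0,0,0,0],[0,-18,0,0,0,0]])

```text
time: 15.12
tool_pos: [0.5032, -0.1855, 0.2484]
ee_rot: [-3.141, -0.002, 2.743]
wrist_force: [-0.6, 0.5, 1.0]
width: 0.0179
finger_force: 30.0
```

Emit:
send_rows(rows=[[2,-10,0,0,0,0],[0,0,0,0,0,0],[0,0,0,0,0,0],[0,0,0,0,0,0]])

```text
time: 15.45
tool_pos: [0.5065, -0.1914, 0.2497]
ee_rot: [3.141, -0.001, 2.747]
wrist_force: [0.5, 0.6, -0.5]
width: 0.0183
finger_force: 30.0
```

Emit:
send_rows(rows=[[0.5,-1,-8,0,0,0],[0,0,-14,0,0,0],[0,0,-18,0,0,0],[0,0,-18,0,0,0],[0,0,-18,0,0,0],[0,0,-18,0,0,0],[0,0,-14,0,0,0],[0,0,-8,0,0,0]])

```text
time: 16.12
tool_pos: [0.506, -0.1917, 0.1312]
ee_rot: [3.141, -0.004, 2.748]
wrist_force: [-0.4, -0.1, 0.2]
width: 0.0181
finger_force: 30.0
```

Emit:
send_rows(rows=[[0,0,-8,0,0,0],[0,0,-7,0,0,0],[0,0,-5,0,0,0],[0,0,-3,0,0,0],[0,0,0,0,0,0],[0,0,0,0,0,0]])

```text
time: 16.62
tool_pos: [0.5073, -0.1937, 0.1113]
ee_rot: [3.142, 0.001, 2.746]
wrist_force: [0.2, -0.1, 0.1]
width: 0.0185
finger_force: 30.0
```

Emit:
send_rows(rows=[[0,0,-2,0,0,0],[0,0,-2,0,0,0],[0,0,-2,0,0,0],[0,0,-1,0,0,0],[0,0,0,0,0,0]])

```text
time: 17.03
tool_pos: [0.5074, -0.1935, 0.1043]
ee_rot: [3.141, 0.001, 2.746]
wrist_force: [-0.2, -0.4, 1.4]
width: 0.0183
finger_force: 30.0
```

Touching at the expected floor height. Release, lift, and move to green.

Emit:
send_rows(rows=[[0,0,0,0,0,0],[0,0,0,0,0,0],[0,0,0,0,0,0],[0,0,0,0,0,0],[0,0,0,0,0,0],[0,0,0,0,0,0],[0,0,0,0,0,0]], grip=36)

```text
time: 17.62
tool_pos: [0.507, -0.1935, 0.1038]
ee_rot: [3.142, -0.0, 2.746]
wrist_force: [0.0, 0.6, -0.5]
width: 0.0359
finger_force: 0.0
```

Emit:
send_rows(rows=[[0,0,8,0,0,0],[0,0,16,0,0,0],[0,0,24,0,0,0],[0,0,30,0,0,0],[0,0,30,0,0,0],[0,0,24,0,0,0],[0,0,10,0,0,0],[-1,8,3,0,0,0]])

```text
time: 18.28
tool_pos: [0.507, -0.1867, 0.2519]
ee_rot: [-3.141, 0.006, 2.744]
wrist_force: [-0.0, 0.0, 0.5]
width: 0.036
finger_force: 0.0
```

Emit:
send_rows(rows=[[-3,20,0,0,0,0],[-4,30,0,0,0,0],[-4,32,0,0,0,0],[-4,32,0,0,0,0],[-4,32,0,0,0,0],[-4,32,0,0,0,0],[-4,32,0,0,0,0],[-4,32,0,0,0,0]], grip=46)

```text
time: 18.95
tool_pos: [0.4734, 0.0584, 0.2469]
ee_rot: [-3.141, -0.003, 2.746]
wrist_force: [0.8, -0.5, -0.2]
width: 0.0457
finger_force: 0.0
```

Emit:
send_rows(rows=[[-4,32,0,0,0,0],[-4,26,0,0,0,0],[-3,16,0,0,0,0],[-2,8,0,0,0,0],[0,0,0,0,0,0],[0,0,0,0,0,0],[0,0,0,0,0,0]])

```text
time: 19.53
tool_pos: [0.462, 0.1376, 0.2483]
ee_rot: [-3.141, -0.001, 2.745]
wrist_force: [0.2, -0.6, -0.2]
width: 0.0462
finger_force: 0.0
```

```bash
python3 - <<'E'
from h import *
import cv2
o=sensors.get_obs();print(o['time'],o['tool_pos'],o['width'])
m=optics.camera_model('wrist')
I=optics.snapshot('wrist')[:,:,::-1]
T=optics.snapshot('top')[145:235,245:345,::-1]
A=cv2.resize(I[60:310,90:420],(396,300),interpolation=cv2.INTER_CUBIC);B=cv2.resize(T,(333,300),interpolation=cv2.INTER_CUBIC)
cv2.imwrite('pics/w4.png',np.hstack([A,B]))
for k,X in dict(purple=(.4704,.2685,.102),green=(.4622,.1414,.119)).items(): print(k,(proj('wrist',X,m)-[90,60]+.5)*1.2)
E
```

```text
19.5333 [0.4619895  0.13761859 0.24829494] 0.04623364791082008
purple [354.7591047   96.63819789]
green [207.61716703 150.89423669]
```

View pics/w4.png

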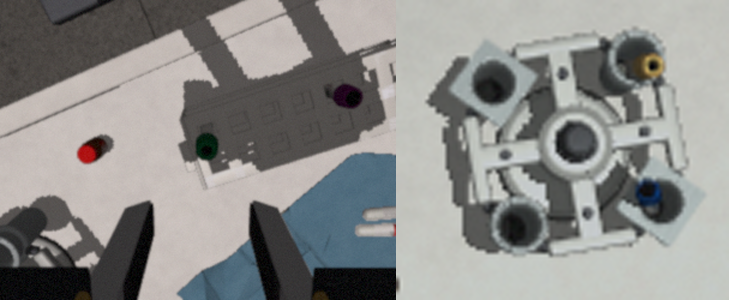

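The wrist view has green at (206,150), as predicted. In the top view tan and blue are in their buckets, leaning a little against the bore; I'll measure that at the end. Descend on green.

Emit:
send_rows(rows=[[0,3,-10,0,0,0],[0,0,-22,0,0,0],[0,0,-28,0,0,0],[0,0,-28,0,0,0],[0,0,-26,0,0,0],[0,0,-20,0,0,0],[0,0,-10,0,0,0],[0,0,-6,0,0,0]])

```text
time: 20.3
tool_pos: [0.4609, 0.1409, 0.0966]
ee_rot: [-3.14, -0.003, 2.745]
wrist_force: [0.3, -0.2, -0.1]
width: 0.0462
finger_force: 0.0
```

Emit:
send_rows(rows=[[0,0,-5,0,0,0],[0,0,-3,0,0,0],[0,0,0,0,0,0],[0,0,0,0,0,0]])

```text
time: 20.63
tool_pos: [0.4628, 0.1416, 0.092]
ee_rot: [3.14, 0.002, 2.746]
wrist_force: [0.0, 0.7, 0.5]
width: 0.0463
finger_force: 0.0
```

Emit:
send_rows(rows=[[0,0,0,0,0,0],[0,0,0,0,0,0],[0,0,0,0,0,0],[0,0,0,0,0,0],[0,0,0,0,0,0],[0,0,0,0,0,0],[0,0,0,0,0,0],[0,0,0,0,0,0]], grip=10)

```text
time: 21.3
tool_pos: [0.4622, 0.1416, 0.0911]
ee_rot: [3.141, 0.0, 2.746]
wrist_force: [0.8, 0.1, -0.3]
width: 0.0186
finger_force: 30.0
```

Emit:
send_rows(rows=[[0,0,8,0,0,0],[0,0,16,0,0,0],[0,0,26,0,0,0],[0,0,32,0,0,0],[0,0,32,0,0,0],[0,0,26,0,0,0],[0,0,14,0,0,0],[0,-4,5,0,0,0]])

```text
time: 21.97
tool_pos: [0.4632, 0.1379, 0.254]
ee_rot: [3.138, 0.005, 2.747]
wrist_force: [0.0, -0.8, -0.8]
width: 0.0185
finger_force: 30.0
```

Emit:
send_rows(rows=[[2,-14,0,0,0,0],[3,-24,0,0,0,0],[3,-30,0,0,0,0],[3,-30,0,0,0,0],[3,-30,0,0,0,0],[3,-30,0,0,0,0],[3,-28,0,0,0,0],[2,-18,0,0,0,0]])

```text
time: 22.63
tool_pos: [0.4833, -0.0692, 0.2487]
ee_rot: [-3.14, -0.002, 2.743]
wrist_force: [-0.8, 0.3, 0.1]
width: 0.0184
finger_force: 30.0
```

Emit:
send_rows(rows=[[2,-10,0,0,0,0],[0,-4,0,0,0,0],[0,0,0,0,0,0],[0,0,0,0,0,0],[0,0,0,0,0,0]])

```text
time: 23.05
tool_pos: [0.486, -0.0794, 0.2499]
ee_rot: [3.141, -0.0, 2.747]
wrist_force: [-0.0, 0.6, 0.0]
width: 0.0181
finger_force: 30.0
```

Emit:
send_rows(rows=[[0,-1,-8,0,0,0],[0,0,-14,0,0,0],[0,0,-18,0,0,0],[0,0,-20,0,0,0],[0,0,-20,0,0,0],[0,0,-18,0,0,0],[0,0,-14,0,0,0],[0,0,-8,0,0,0]])

```text
time: 23.72
tool_pos: [0.4847, -0.0804, 0.1272]
ee_rot: [-3.141, -0.004, 2.747]
wrist_force: [-0.5, -0.4, -0.5]
width: 0.0182
finger_force: 30.0
```

Emit:
send_rows(rows=[[0,0,-8,0,0,0],[0,0,-7,0,0,0],[0,0,-5,0,0,0],[0,0,-3,0,0,0],[0,0,0,0,0,0],[0,0,0,0,0,0]])

```text
time: 24.22
tool_pos: [0.4863, -0.0816, 0.1073]
ee_rot: [3.141, 0.001, 2.746]
wrist_force: [-0.3, -0.2, 0.4]
width: 0.0185
finger_force: 30.0
```

Emit:
send_rows(rows=[[0,0,-2,0,0,0],[0,0,-2,0,0,0],[0,0,-1,0,0,0],[0,0,-1,0,0,0],[0,0,0,0,0,0]])

```text
time: 24.63
tool_pos: [0.4863, -0.0817, 0.1011]
ee_rot: [3.142, 0.001, 2.746]
wrist_force: [0.4, -0.0, 1.4]
width: 0.0184
finger_force: 30.0
```

Touch at floor height again. Release and move on to purple.

Emit:
send_rows(rows=[[0,0,0,0,0,0],[0,0,0,0,0,0],[0,0,0,0,0,0],[0,0,0,0,0,0],[0,0,0,0,0,0],[0,0,0,0,0,0],[0,0,0,0,0,0]], grip=36)

```text
time: 25.22
tool_pos: [0.4861, -0.0815, 0.1009]
ee_rot: [3.141, -0.0, 2.746]
wrist_force: [-0.3, 0.4, -0.5]
width: 0.036
finger_force: 0.0
```

Emit:
send_rows(rows=[[0,0,8,0,0,0],[0,0,16,0,0,0],[0,0,24,0,0,0],[0,0,32,0,0,0],[0,0,30,0,0,0],[0,0,24,0,0,0],[0,0,10,0,0,0],[0,8,3,0,0,0]])

```text
time: 25.88
tool_pos: [0.4871, -0.0745, 0.2509]
ee_rot: [3.141, 0.005, 2.744]
wrist_force: [-0.2, -0.8, 0.1]
width: 0.0361
finger_force: 0.0
```

Emit:
send_rows(rows=[[-1,20,0,0,0,0],[-1,30,0,0,0,0],[-2,34,0,0,0,0],[-2,34,0,0,0,0],[-2,34,0,0,0,0],[-2,34,0,0,0,0],[-2,34,0,0,0,0],[-2,34,0,0,0,0]], grip=46)

```text
time: 26.55
tool_pos: [0.4705, 0.1824, 0.2458]
ee_rot: [-3.14, -0.003, 2.746]
wrist_force: [0.9, 0.1, -0.6]
width: 0.046
finger_force: 0.0
```

Emit:
send_rows(rows=[[-1,34,0,0,0,0],[-1,28,0,0,0,0],[0,17,0,0,0,0],[0,8,0,0,0,0],[0,0,0,0,0,0],[0,0,0,0,0,0],[0,0,0,0,0,0]])

```text
time: 27.13
tool_pos: [0.47, 0.2664, 0.2473]
ee_rot: [-3.14, -0.0, 2.745]
wrist_force: [0.3, 0.5, 0.3]
width: 0.0459
finger_force: 0.0
```

Emit:
send_rows(rows=[[0,1.5,-10,0,0,0],[0,0,-22,0,0,0],[0,0,-30,0,0,0],[0,0,-30,0,0,0],[0,0,-28,0,0,0],[0,0,-20,0,0,0],[0,0,-12,0,0,0],[0,0,-8,0,0,0]])

```text
time: 27.8
tool_pos: [0.4692, 0.2677, 0.0857]
ee_rot: [-3.139, -0.002, 2.744]
wrist_force: [0.5, 0.2, -1.1]
width: 0.046
finger_force: 0.0
```

Emit:
send_rows(rows=[[0,0,-6,0,0,0],[0,0,-4,0,0,0],[0,0,0,0,0,0],[0,0,0,0,0,0]])

```text
time: 28.13
tool_pos: [0.4708, 0.2692, 0.079]
ee_rot: [3.14, 0.001, 2.746]
wrist_force: [-0.1, 0.5, 0.6]
width: 0.0462
finger_force: 0.0
```

Emit:
send_rows(rows=[[0,0,0,0,0,0],[0,0,0,0,0,0],[0,0,0,0,0,0],[0,0,0,0,0,0],[0,0,0,0,0,0],[0,0,0,0,0,0],[0,0,0,0,0,0],[0,0,0,0,0,0]], grip=10)

```text
time: 28.8
tool_pos: [0.4702, 0.269, 0.0781]
ee_rot: [3.141, 0.0, 2.746]
wrist_force: [0.2, -0.7, 0.6]
width: 0.0185
finger_force: 30.0
```

Emit:
send_rows(rows=[[0,0,8,0,0,0],[0,0,18,0,0,0],[0,0,28,0,0,0],[0,0,34,0,0,0],[0,0,34,0,0,0],[0,0,28,0,0,0],[0,0,16,0,0,0],[3,-8,6,0,0,0]])

```text
time: 29.47
tool_pos: [0.4739, 0.2623, 0.2546]
ee_rot: [3.136, 0.005, 2.748]
wrist_force: [0.7, 0.6, 0.1]
width: 0.0186
finger_force: 30.0
```

Emit:
send_rows(rows=[[6,-16,0,0,0,0],[10,-26,0,0,0,0],[12,-30,0,0,0,0],[12,-30,0,0,0,0],[12,-30,0,0,0,0],[12,-30,0,0,0,0],[12,-30,0,0,0,0],[12,-30,0,0,0,0]])

```text
time: 30.13
tool_pos: [0.5608, 0.0368, 0.2487]
ee_rot: [-3.141, -0.002, 2.745]
wrist_force: [0.7, 0.8, -0.4]
width: 0.0184
finger_force: 30.0
```

Emit:
send_rows(rows=[[11,-30,0,0,0,0],[10,-28,0,0,0,0],[8,-22,0,0,0,0],[5,-14,0,0,0,0],[2,-6,0,0,0,0],[0,0,0,0,0,0],[0,0,0,0,0,0],[0,0,0,0,0,0]])

```text
time: 30.8
tool_pos: [0.5967, -0.0597, 0.25]
ee_rot: [3.141, -0.0, 2.747]
wrist_force: [0.9, 0.1, 0.3]
width: 0.0186
finger_force: 30.0
```

Emit:
send_rows(rows=[[0.5,-1.5,-8,0,0,0],[0,0,-14,0,0,0],[0,0,-18,0,0,0],[0,0,-18,0,0,0],[0,0,-18,0,0,0],[0,0,-18,0,0,0],[0,0,-14,0,0,0],[0,0,-8,0,0,0]])

```text
time: 31.47
tool_pos: [0.5965, -0.0609, 0.1315]
ee_rot: [3.141, -0.003, 2.748]
wrist_force: [0.2, 0.9, 1.5]
width: 0.0185
finger_force: 30.0
```

Emit:
send_rows(rows=[[0,0,-8,0,0,0],[0,0,-7,0,0,0],[0,0,-5,0,0,0],[0,0,-3,0,0,0],[0,0,0,0,0,0],[0,0,0,0,0,0]])

```text
time: 31.97
tool_pos: [0.5976, -0.0626, 0.1111]
ee_rot: [3.142, 0.0, 2.746]
wrist_force: [1.0, -0.5, -0.5]
width: 0.0182
finger_force: 30.0
```

Emit:
send_rows(rows=[[0,0,-2,0,0,0],[0,0,-2,0,0,0],[0,0,-2,0,0,0],[0,0,-1,0,0,0],[0,0,0,0,0,0]])

```text
time: 32.38
tool_pos: [0.5993, -0.0621, 0.1064]
ee_rot: [3.139, 0.005, 2.746]
wrist_force: [-0.0, 1.2, 5.9]
width: 0.0182
finger_force: 30.0
```

Contact at 0.106 (within 3 mm of the floor). Release, retreat, inspect.

Emit:
send_rows(rows=[[0,0,0,0,0,0],[0,0,0,0,0,0],[0,0,0,0,0,0],[0,0,0,0,0,0],[0,0,0,0,0,0],[0,0,0,0,0,0],[0,0,0,0,0,0]], grip=36)

```text
time: 32.97
tool_pos: [0.5974, -0.0625, 0.1036]
ee_rot: [-3.142, -0.001, 2.746]
wrist_force: [-0.4, 0.5, -0.3]
width: 0.0361
finger_force: 0.0
```

Emit:
send_rows(rows=[[0,0,8,0,0,0],[0,0,16,0,0,0],[0,0,24,0,0,0],[0,0,32,0,0,0],[0,0,30,0,0,0],[0,0,24,0,0,0],[0,0,10,0,0,0],[0,8,3,0,0,0]])

```text
time: 33.63
tool_pos: [0.5986, -0.0556, 0.2543]
ee_rot: [3.141, 0.006, 2.744]
wrist_force: [-0.5, 0.5, -0.7]
width: 0.0356
finger_force: 0.0
```

Emit:
send_rows(rows=[[-10,20,0,0,0,0],[-10,30,0,0,0,0],[-10,34,0,0,0,0],[-10,34,0,0,0,0],[-10,34,0,0,0,0],[-10,34,0,0,0,0],[-10,30,0,0,0,0],[-5,15,0,0,0,0]])

```text
time: 34.3
tool_pos: [0.52, 0.1802, 0.2487]
ee_rot: [-3.141, -0.004, 2.75]
wrist_force: [-0.6, -0.6, -0.7]
width: 0.0363
finger_force: 0.0
```

```bash
python3 - <<'E'
from h import *
import cv2
o=sensors.get_obs();print(o['time'],o['tool_pos'],o['width'])
T=optics.snapshot('top')[145:235,255:345,::-1]
S=optics.snapshot('side')[130:220,170:260,::-1]
cv2.imwrite('pics/end.png',np.hstack([cv2.resize(x,(400,400),interpolation=cv2.INTER_CUBIC) for x in (T,S)]))
s=400/90
for k,X in dict(tan=(.617,-.172,.136),blue=(.507,-.193,.128),green=(.4865,-.0815,.129),purple=(.597,-.0615,.128)).items(): print(k,((proj('top',X)-[255,145]+.5)*s).round(),((proj('side',X)-[170,130]+.5)*s+[400,0]).round())
E
```

```text
34.3 [0.52004942 0.18017367 0.24874316] 0.036268021331266484
tan [290.  67.] [483. 191.]
blue [325. 264.] [530. 120.]
green [126. 297.] [695. 132.]
purple [ 92. 100.] [660. 217.]
```

View pics/end.png

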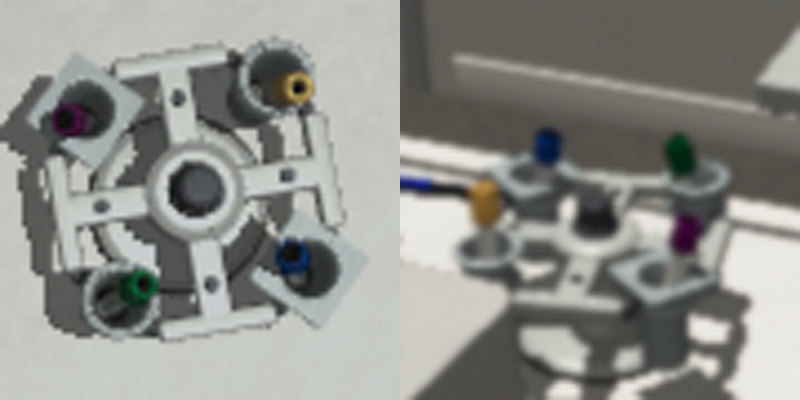

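The tubes are in the right buckets. Cap offsets from the bucket axes are tan 11 mm, green 12 mm, purple 18 mm and blue 20 mm, so leans are roughly 5–15°, inside 20°. I'll check that the flanges and rims haven't tilted, against the initial picture.

Emit:
send_rows(rows=[[0,0,0,0,0,0],[0,0,0,0,0,0],[0,0,0,0,0,0],[0,0,0,0,0,0],[0,0,0,0,0,0],[0,0,0,0,0,0],[0,0,0,0,0,0],[0,0,0,0,0,0]])

```text
time: 35.07
tool_pos: [0.5227, 0.1762, 0.251]
ee_rot: [3.141, 0.0, 2.745]
wrist_force: [0.3, 0.1, -0.4]
width: 0.0358
finger_force: 0.0
```

```bash
python3 - <<'E'
from bench import optics
import cv2
T=optics.snapshot('top')[145:235,255:345,::-1]
cv2.imwrite('pics/end2.png',cv2.resize(T,(600,600),interpolation=cv2.INTER_CUBIC))
E
```

```text
(no output)
```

View pics/end2.png

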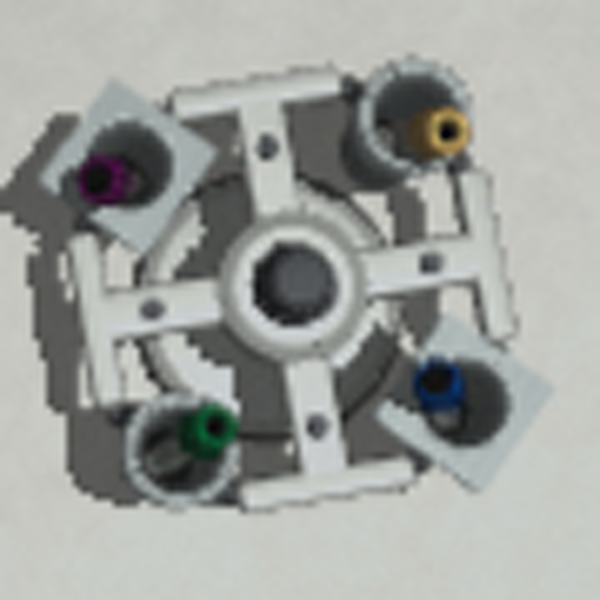

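The flange corners (553,388), (476,492), (217,157), (112,78) and both round rims are where they were at the start, so the buckets hang upright. The tubes lean at most about 15° by bore geometry. Handing in.

```bash
python3 -c "
from bench import ticket
print(ticket.close_job())"
```

```text
the job is handed in; nothing more can be done
None
```

All four tubes are in their buckets and the job is handed in, with no verdict returned: tan and green (long) in the deep buckets, blue and purple (short) in the shallow ones, each leaning an estimated 5–15°, buckets upright, cup and vial not approached by the arm.

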